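# Close the biscuit canister and hold the vacuum pump on its valve

### The arm

A 6-joint arm with a two-finger parallel gripper is mounted at the origin on the work surface. World frame = base frame: x ahead of the robot, y to its left, z up, the work surface at z = 0. Lengths are in mm, angles in rad, forces in N, time in s.
With the tool pointing down it reaches from about 400 to 825 mm from the base axis. Payload 7 kg.
Tool frame: the origin (TCP) lies at the very end of the fingers, on their centre line; the grasp point (between the pads) lies 19 mm behind it; z points along the fingers, y is the line along which they close (so a half turn about z gives the same grasp; the last joint's range is limited). The gripper opens to 88 mm and grips with 3 to 60 N. Pads are 19 mm wide; open, the fingers measure 130 mm over their backs; the gripper's body (78 mm by 193 mm) begins 47 mm behind the grasp point.
Start: joints at [1.635, 0.359, 0.012, 0, -1.224, -0.288], TCP at [149.818, 658.141, 226.561] pointing down, gripper open.
Joint ranges: [-3.07, 3.07], [-1.43, 2.12], [-1.02, 1.25], [-3.03, 1.67], [-3.05, -0], [-3.03, 3.03]. Speed limits (rad/s): [2.39, 2.39, 3.01, 3.14, 3.14, 3.14].

### API

Orientations are given as a unit quaternion [x, y, z, w].
In Python, from plant import bot gives the robot as it stands. Calls block until the motion is done:
- bot.move_ptp(position, orientation): joint-space move of the TCP to a pose.
- bot.line_to(position, velocity=150, ori=None): straight line of the TCP; ori=None keeps the orientation; velocity is the mean speed in mm/s.
- bot.move_joints(angles): joint-space move.
- bot.move_gripper(opening, force=None): finger opening in mm; force is the grip in N (None keeps the last); returns when the fingers have stopped.
- bot.pause(seconds).
- bot.solve_ik(position, orientation): joint angles nearest the present ones, or None.
- bot.read_state(): the state.
- bot.camera(name): name is "scene" or "top"; returns the picture (384x512x3 uint8, red, green, blue); there is no depth.
- bot.get_calibration(name): a dict with "fx", "fy", "cx", "cy" (pixels), "distortion" ([k1, k2, p1, p2, k3] as OpenCV has them; the pictures are not rectified), "view" (4x4, takes a point from world to camera coordinates). Camera axes: x right, y up, looking along -z (the intrinsics and any distortion apply to the point x, -y, -z); pixel columns grow to the right and rows downward; lengths in mm; the calibration is good to about 2 mm. A picture is of the moment at which its call begins. get_calibration takes no time and is no camera call.
A pose or a line that the arm cannot do raises bot.Unreachable and nothing moves.
- bot.close_job(): hands the job in; it is judged then, once.
The state is a dict: "t": time; "joint_pos": joint angles; "qvel": joint speeds; "tau": joint torques, N m; "tcp_pos": TCP position; "eef_rot": TCP orientation; "contact_force": force on the tool from outside, world axes, zero at the start; "moment": the same for the moment, N m; "width": finger opening in mm; "finger_force": force on a finger pad.
Only numpy, scipy, OpenCV 4.12 (cv2) and the standard library are available. Lean on these libraries where they do the work, as an engineer would, in place of code of your own. Each camera call takes 0.05 s, during which the arm holds its last target. There are 200 camera calls.

### The job

The open canister is filled: set its lid on squarely, fully down on the rim, without dropping it, and let go of it. Then take the hand-held vacuum pump out of its charging dock and hold it upright on the lid of that canister, its red rubber bell centred over the red valve and pressed lightly, so that the bell is squeezed about half-way and never hard against its stop. Finish while still holding the pump there, and leave the canisters and the other groceries standing where they are.

Things in the scene. Friction and masses are not known exactly. Their poses are not given: they have to be found in the camera images.
- canister: Open round canister, clear plastic with grey foot, with a stack of round biscuits inside (73 mm high); outside diameter 120, height 100, wall 5 (mouth 110). Loose, about 0.75 kg. Origin: centre of its underside; z up its axis. A like canister, already closed (full_canister), stands on the other side; which is on which side varies.
- lid: White lid lying right way up, loose, 0.14 kg. From below: black plug, diameter 104, 10 high; white disc, diameter 122, 10 thick; grey hub to grip, diameter 52, 24 high; 44 in all. Origin: centre of the plug's underside; z up. Put on, the plug enters the mouth with 3 mm of play all round, the disc rests on the rim and the lid's origin is 90 mm above the canister's origin.
- valve (a point): Centre of the valve on the lid, a flat red disc of diameter 20 on the flat top of the hub, 44 mm above the lid's origin.
- pump: Hand-held vacuum pump: white round stick, 0.27 kg, 160 mm long, leaning about 22 degrees in the dock. Origin: centre of the face of its red bell, at rest, at the lower end; z along its axis to its top. Along z: bell, diameter 32, 0 to 20; neck; smooth body, diameter 44, 33 to 160. The socket holds it from 33 to 68 with 1 mm of play; it comes out along its own axis (70 mm frees it).
- pump_grip (a point): Point on the pump's axis 130 mm from the bell's face at rest (30 below the top), the middle of the black sleeve: a good place to grip, fingers pointing down along the leaning axis; the pump must then be brought upright.
- bell_face (a point): Centre of the face of the pump's bell; moves with the bell as this is pressed in.
- bell (a joint): How far the rubber bell is squeezed, m: 0 at rest, 0.012 at its stop. It springs back; it takes 1 N per mm (6 N half-way), and pushing beyond the stop is hard.
- dock: Charging dock fixed to the worktop, on the left or the right: black base plate 105 by 90, 14 high; grey socket, outside diameter 57, leaning 0.35 rad towards the dock's front (-x of the dock); its rim reaches 98 mm above the worktop. Origin: underside of the base, about its middle; z up.
- full_canister: The other canister, full and closed with an identical lid, 134 high; loose, to be left alone. Origin: centre of its underside.
- tin: Food tin with a red label, diameter 70, height 90, loose. Origin: centre of its underside.
- spread_jar: Amber jar with yellow cap and label, diameter 72, height 92, loose. Origin: centre of its underside.
- spice_jar: Slim glass spice jar with green cap, diameter 42, height 98, loose, standing between the two canisters. Origin: centre of its underside.
- sauce_bottle: Red sauce bottle with white cap, diameter 62, height 185, loose. Origin: centre of its underside.
- carton: Green carton with a pale band, 55 by 150 by 175 high, loose. Origin: centre of its underside.
Not all that is in view belongs to the job. What is shaped like the canister but green or purple is not meant.

How it is judged:
By the outcome, as a careful person would: the job done as asked, in the order asked, and still so for the second after the job is handed in, while the arm keeps its last pose, push and grip.
It also fails if it takes over 59 s, if anything falls off the work surface, if the arm or the gripper's body presses on something with over 40 N, if the wrist force passes 120 N, or if a joint passes its speed limit or range.

## Working session

There is one attempt and no reset: what is moved stays moved. The work goes in short steps, each a Python script; the robot and the scene stay as the last script left them, time stands still between calls to the robot, and variables do not carry over. Pictures are saved under pics/ and viewed, at most 12 in all, crops included, and the job is handed in when it is done.

```bash
mkdir -p pics; ls; python3 - <<'E'
from plant import bot
import cv2,numpy as np
for n in("scene","top"):
    im=bot.camera(n); cv2.imwrite(f"pics/{n}0.png",cv2.resize(im[...,::-1],(800,600),interpolation=cv2.INTER_CUBIC)); np.save(n+"0.npy",im)
    c=bot.get_calibration(n); print(n,{k:np.round(v,3).tolist() for k,v in c.items()})
print(bot.read_state())
E
```

```text
pics
scene {'fx': 381.422, 'fy': 381.422, 'cx': 261.196, 'cy': 188.953, 'distortion': [-0.067, 0.0, 0.0, 0.0, 0.0], 'view': [[0.836, 0.548, -0.015, -413.463], [-0.436, 0.681, 0.588, 210.433], [0.332, -0.485, 0.809, -1562.845], [0.0, 0.0, 0.0, 1.0]]}
top {'fx': 369.488, 'fy': 369.488, 'cx': 249.77, 'cy': 191.16, 'distortion': [0.009, 0.0, 0.0, 0.0, 0.0], 'view': [[0.003, -1.0, 0.009, -79.281], [0.989, 0.004, 0.147, -549.569], [-0.147, 0.009, 0.989, -1263.454], [0.0, 0.0, 0.0, 1.0]]}
{'t': 0.1, 'joint_pos': array([ 1.63510713e+00,  3.59306148e-01,  1.11606184e-02, -3.20775312e-04,
       -1.22410450e+00, -2.88122304e-01]), 'qvel': array([ 0.00021985, -0.00269279,  0.00238255,  0.00190906, -0.00029939,
        0.00020904]), 'tau': array([-1.21977155e-03, -5.84162164e+01,  2.93753707e+01,  7.01557919e+00,
        1.01952895e-02, -4.41261909e-05]), 'tcp_pos': array([149.72506807, 657.73615652, 225.724482  ]), 'eef_rot': array([ 9.93738709e-01, -1.11726569e-01, -2.10486487e-05,  7.42031501e-04]), 'contact_force': array([-0.23416524, -0.50114543, -0.13275907]), 'moment': array([ 0.04383613,  0.01905862, -0.03069992]), 'finger_force': 0.0, 'width': 87.74297578693698}
```

View pics/scene0.png

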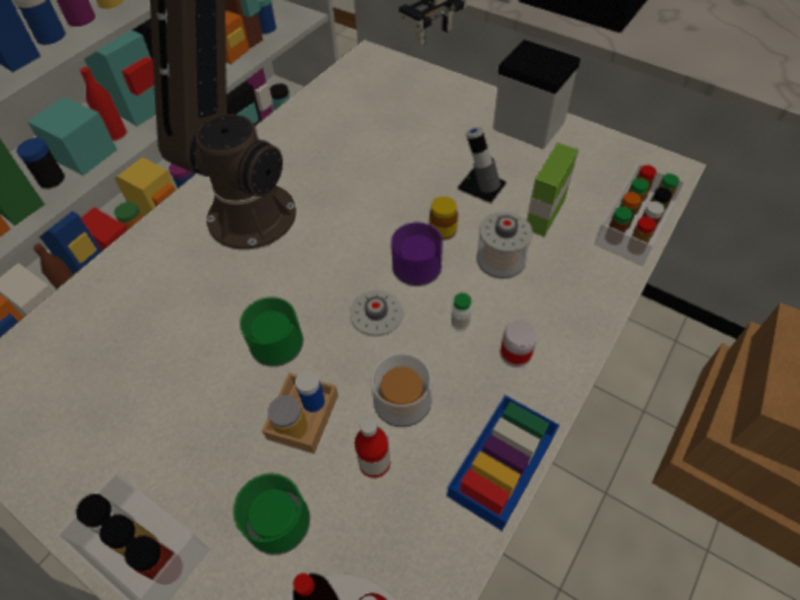

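View pics/top0.png

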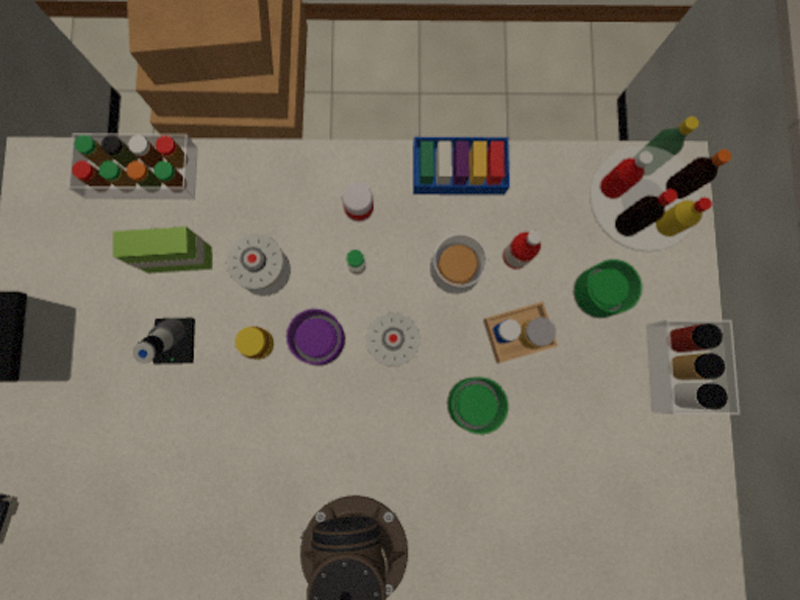

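The scene view (800x600) shows the lid at (376,308), the open canister at (402,388), and the pump in its dock at (482,165). In the top view they are at (393,338), (458,264) and about (160,343). The pump leans to the left and slightly towards the robot. Next I zoom in on these.

```bash
cat > h.py <<'E'
import numpy as np,cv2
from plant import bot
from scipy.spatial.transform import Rotation as R
def ray(n,uv):
    c=bot.get_calibration(n);V=np.array(c["view"])
    K=np.array([[c["fx"],0,c["cx"]],[0,c["fy"],c["cy"]],[0,0,1]])
    x=cv2.undistortPoints(np.array(uv,float).reshape(-1,1,2),K,np.array(c["distortion"])).reshape(-1,2)
    d=np.c_[x[:,0],-x[:,1],-np.ones(len(x))]@V[:3,:3]
    return -V[:3,:3].T@V[:3,3], d/np.linalg.norm(d,axis=1)[:,None]
def onz(n,uv,z):
    o,d=ray(n,uv); return o+d*((z-o[2])/d[:,2])[:,None]
def proj(n,P):
    c=bot.get_calibration(n);V=np.array(c["view"]);p=np.atleast_2d(P)@V[:3,:3].T+V[:3,3]
    K=np.array([[c["fx"],0,c["cx"]],[0,c["fy"],c["cy"]],[0,0,1]])
    return cv2.projectPoints(p*[1,-1,-1],np.zeros(3),np.zeros(3),K,np.array(c["distortion"]))[0].reshape(-1,2)
def tri(uvs):
    A=np.zeros((3,3));b=np.zeros(3)
    for n,uv in uvs.items():
        o,d=ray(n,uv);M=np.eye(3)-np.outer(d[0],d[0]);A+=M;b+=M@o
    p=np.linalg.solve(A,b)
    return p,[np.linalg.norm(np.cross(p-ray(n,uv)[0],ray(n,uv)[1][0])) for n,uv in uvs.items()]
def blob(im,box,lo,hi):
    """centroid of the largest HSV blob in box (u0,v0,u1,v1)"""
    u0,v0,u1,v1=box;h=cv2.cvtColor(im[v0:v1,u0:u1],cv2.COLOR_RGB2HSV)
    if lo[0]>hi[0]: m=cv2.inRange(h,(lo[0],)+lo[1:],(180,)+hi[1:])|cv2.inRange(h,(0,)+lo[1:],hi)
    else: m=cv2.inRange(h,lo,hi)
    n,l,s,c=cv2.connectedComponentsWithStats(m);k=1+np.argmax(s[1:,4]);return c[k]+[u0,v0],s[k,4],(l==k)
def crop(im,box,size):
    u0,v0,u1,v1=box;return cv2.resize(im[v0:v1,u0:u1,::-1],size,interpolation=cv2.INTER_NEAREST)
E
python3 - <<'E'
from h import *
S=np.load("scene0.npy");T=np.load("top0.npy")
RED=((170,110,60),(8,255,255))
v={"top":blob(T,(236,200,268,232),*RED),"scene":blob(S,(222,182,260,210),*RED)}
for k in v: print(k,v[k][:2], onz(k,v[k][0],44))
print("valve",tri({k:v[k][0] for k in v}))
f={"top":blob(T,(145,150,185,185),*RED),"scene":blob(S,(305,130,345,160),*RED)}
print("full valve (z134)",tri({k:f[k][0] for k in f}))
BIS=((8,90,60),(20,255,255))
b={"top":blob(T,(270,145,320,190),*BIS),"scene":blob(S,(235,225,280,272),*BIS)}
for k in b: print(k,b[k][:2], onz(k,b[k][0],75))
print("biscuit",tri({k:b[k][0] for k in b}))
g=np.vstack([np.hstack([crop(T,(80,200,130,237),(400,296)),crop(S,(285,75,335,130),(400,296))]),
  np.hstack([crop(T,(268,145,318,190),(400,304)),crop(S,(232,222,282,272),(400,304))])])
cv2.imwrite("pics/crops.png",g)
E
```

```text
top (array([251.17391304, 216.        ]), np.int32(23)) [[461.81838473 -82.60037899  44.        ]]
scene (array([239.95, 194.9 ]), np.int32(20)) [[460.4853333  -82.67356601  44.        ]]
valve (array([461.36070556, -82.9353823 ,  45.15022411]), [np.float64(0.504565466093926), np.float64(0.5045654660939823)])
full valve (z134) (array([622.26672403, 217.44278718, 133.14743497]), [np.float64(0.5941465985498181), np.float64(0.5941465985499381)])
top (array([292.79681275, 168.69123506]), np.int32(502)) [[ 624.22074185 -226.40506924   75.        ]]
scene (array([256.69944341, 246.75695733]), np.int32(539)) [[ 631.34740123 -232.34162043   75.        ]]
biscuit (array([ 627.2086753 , -227.60322087,   62.75654708]), [np.float64(0.5318902277480143), np.float64(0.5318902277480521)])
```

View pics/crops.png

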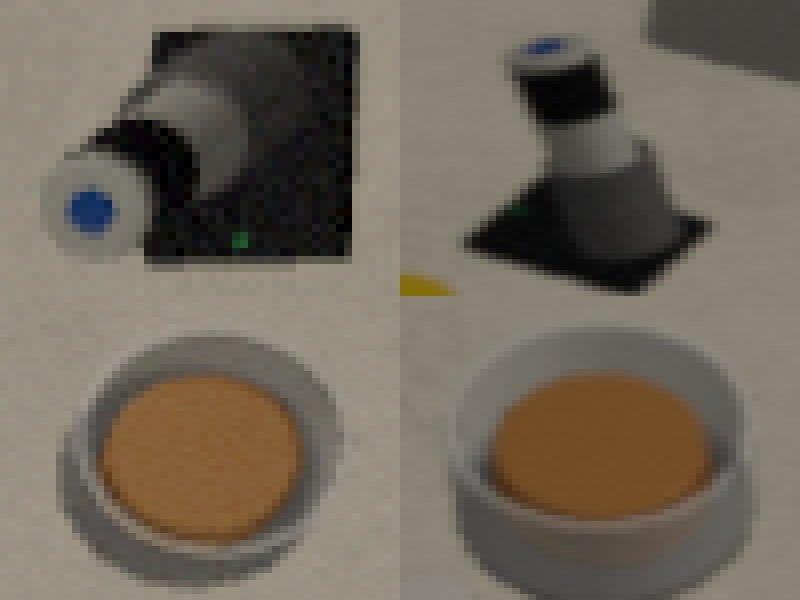

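```bash
python3 - <<'E'
from h import *
from scipy.optimize import least_squares
S=np.load("scene0.npy");T=np.load("top0.npy")
BL=((100,120,50),(130,255,255))
d={"top":blob(T,(84,215,100,235),*BL),"scene":blob(S,(292,78,312,92),*BL)}
dot,e=tri({k:d[k][0] for k in d});print("dot",d["top"][:2],d["scene"][:2],dot,e)
# plate: very dark pixels in top view
box=(92,200,130,237);h=cv2.cvtColor(T[box[1]:box[3],box[0]:box[2]],cv2.COLOR_RGB2HSV)
c=[cv2.convexHull(max(cv2.findContours((h[...,2]<45).astype(np.uint8),0,1)[0],key=cv2.contourArea))+np.array(box[:2])]
r=cv2.minAreaRect(c[0]);print("plate px",r); print(onz("top",cv2.boxPoints(r),14).round(1).tolist())
# rim points picked on the crop picture
pt=np.array([(75,450),(82,485),(110,525),(160,548),(270,541),(343,440),(330,390),(290,350),(210,332),(150,345),(100,385)],float)
pt=np.c_[268+pt[:,0]/8,145+(pt[:,1]-304)*45/304]-.5
ps=np.array([(450,445),(452,400),(480,362),(530,335),(600,325),(670,335),(725,365),(752,400),(757,445),(700,503),(600,528),(500,500)],float)
ps=np.c_[232+(ps[:,0]-400)/8,222+(ps[:,1]-304)*50/304]-.5
for n,p in(("top",pt),("scene",ps)):
    P=onz(n,p,100);s=least_squares(lambda q:np.hypot(P[:,0]-q[0],P[:,1]-q[1])-q[2],[630,-228,60],loss="soft_l1");print(n,s.x,abs(s.fun).max())
g=[]
for n,im,box in(("top",T,(80,200,130,237)),("scene",S,(280,75,340,130))):
    u0,v0,u1,v1=box;k=400//(u1-u0)if 0 else 8
    z=cv2.resize(im[v0:v1,u0:u1,::-1],None,fx=k,fy=k,interpolation=cv2.INTER_CUBIC)
    z=np.clip((z/255.)**.5*255,0,255).astype(np.uint8)
    for phi,col in((np.pi,(0,0,255)),(np.pi/2,(0,255,0)),(.75*np.pi,(255,255,0))):
        a=np.array([np.sin(.37)*np.cos(phi),np.sin(.37)*np.sin(phi),np.cos(.37)])
        q=(proj(n,[dot,dot-a*80,dot-a*135])+.5-[u0,v0])*k
        cv2.polylines(z,[q.astype(int)],False,col,1);cv2.circle(z,tuple(q[1].astype(int)),3,col,1)
    g.append(cv2.copyMakeBorder(z,0,440-z.shape[0],0,0,0))
cv2.imwrite("pics/dock.png",cv2.resize(np.hstack(g),(800,400)));print(np.hstack(g).shape)
E
```

```text
dot (array([ 91.05, 225.9 ]), np.int32(20)) (array([302.75,  83.25]), np.int32(4)) [419.11973162 416.19887287 174.4715428 ] [np.float64(0.14487263622554472), np.float64(0.1448726362255955)]
plate px ((108.0, 217.5), (27.0, 32.0), 90.0)
[[505.4, 484.8, 14.0], [505.7, 371.3, 14.0], [409.8, 366.2, 14.0], [409.6, 478.5, 14.0]]
top [ 631.13742061 -226.62356768   57.81403948] 2.3293776658522987
scene [ 628.10378967 -226.64322576   58.30700228] 2.2663661591831215
(440, 880, 3)
```

View pics/dock.png

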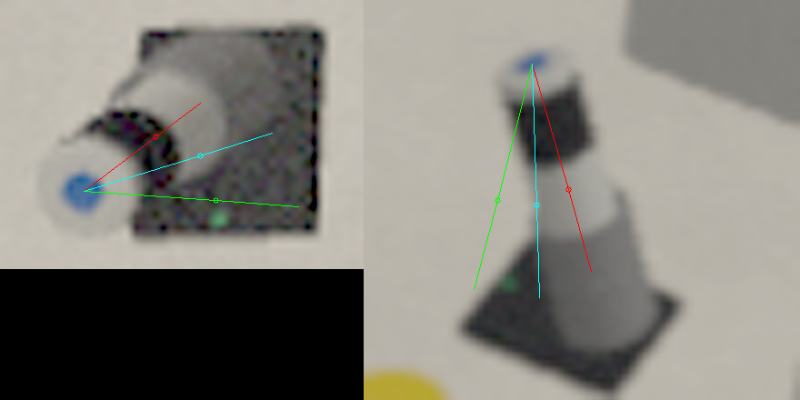

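```bash
cat >> h.py <<'E'
X,Y,Z=np.eye(3)
def ori(y,z):
    y,z=np.array(y,float),np.array(z,float);z/=np.linalg.norm(z);y-=z*(y@z);y/=np.linalg.norm(y)
    return R.from_matrix(np.c_[np.cross(y,z),y,z]).as_quat()
def st(tag=""):
    s=bot.read_state();print(tag,"t%.2f"%s["t"],s["tcp_pos"].round(1),"F",s["contact_force"].round(1),"M",s["moment"].round(2),"w%.1f ff%.1f"%(s["width"],s["finger_force"]));return s
E
python3 - <<'E'
from h import *
a=np.array([-np.sin(.36),0,np.cos(.36)]);dot=np.array([419.1,416.2,174.5])
for s in(1,-1):
    for n,p,q in(("lid",[461,-83,22],ori(s*X,-Z)),("place",[629.6,-226.7,112],ori(s*X,-Z)),("pump",dot-49*a,ori(s*Y,-a)),("pumpout",dot+40*a,ori(s*Y,-a)),("up",[470,416,330],ori(s*Y,-Z)),("hold",[629.6,-226.7,239],ori(s*Y,-Z)),("holdX",[629.6,-226.7,239],ori(s*X,-Z))):
        j=bot.solve_ik(p,q);print(s,n,None if j is None else np.round(j,2))
s0=bot.read_state()["joint_pos"]
E
```

```text
1 lid [ 0.24  0.27 -0.69  0.   -0.61  2.9 ]
1 place None
1 pump [ 1.25  0.21 -0.72  0.62 -0.62  2.96]
1 pumpout None
1 up [ 1.04  0.24  0.07  0.   -1.41 -2.61]
1 hold [-0.05  0.34  0.02  0.   -1.24 -1.52]
1 holdX None
-1 lid [ 0.24  0.27 -0.69  0.   -0.61 -0.24]
-1 place [-0.05  0.43 -0.15  0.   -0.99  0.05]
-1 pump [ 1.25  0.21 -0.72  0.62 -0.62 -0.18]
-1 pumpout [ 1.34  0.09 -0.61  0.48 -0.84 -0.09]
-1 up [ 1.04  0.24  0.07  0.   -1.41  0.54]
-1 hold [-0.05  0.34  0.02  0.   -1.24  1.63]
-1 holdX [-0.05  0.34  0.02  0.   -1.24  0.05]
```

```bash
python3 - <<'E'
from h import *
q=ori(-X,-Z)
bot.move_ptp([461.2,-83,200],q);st()
bot.line_to([461.2,-83,60],150);st()
bot.line_to([461.2,-83,23.5],60);st()
bot.move_gripper(40,25);st("grip")
bot.line_to([461.2,-83,60],100);st()
bot.line_to([461.2,-83,200],200);s=st("lift")
print(R.from_quat(s["eef_rot"]).as_matrix().round(3).tolist())
im=bot.camera("scene");im2=bot.camera("top")
np.save("s1.npy",im);np.save("t1.npy",im2)
cv2.imwrite("pics/lift.png",np.hstack([crop(im,(190,110,310,290),(400,600)),crop(im2,(210,130,330,290),(400,600))]))
E
```

```text
t2.93 [461.5 -82.5 200. ] F [-1.   0.4  0.1] M [ 0.1  -0.06 -0.02] w87.7 ff0.0
 t4.02 [461.8 -82.9  60.6] F [ 0.2 -0.7  0.4] M [ 0.05 -0.16  0.03] w87.8 ff0.0
 t4.78 [461.3 -83.   23.4] F [-0.3  0.2 -0.4] M [ 0.12 -0.09  0.03] w87.8 ff0.0
grip t5.45 [461.3 -83.   23.6] F [-0.6  0.4  1.4] M [ 0.17  0.08 -0.06] w51.6 ff25.0
 t5.97 [461.  -83.   59.8] F [-0.6  0.  -1.4] M [ 0.12 -0.03  0.03] w51.3 ff25.0
lift t6.82 [460.3 -83.  198.5] F [ 0.3  0.5 -1.2] M [ 0.09 -0.04 -0.05] w51.3 ff25.0
[[-0.0, -1.0, -0.002], [-1.0, 0.0, 0.0], [-0.0, 0.002, -1.0]]
```

View pics/lift.png

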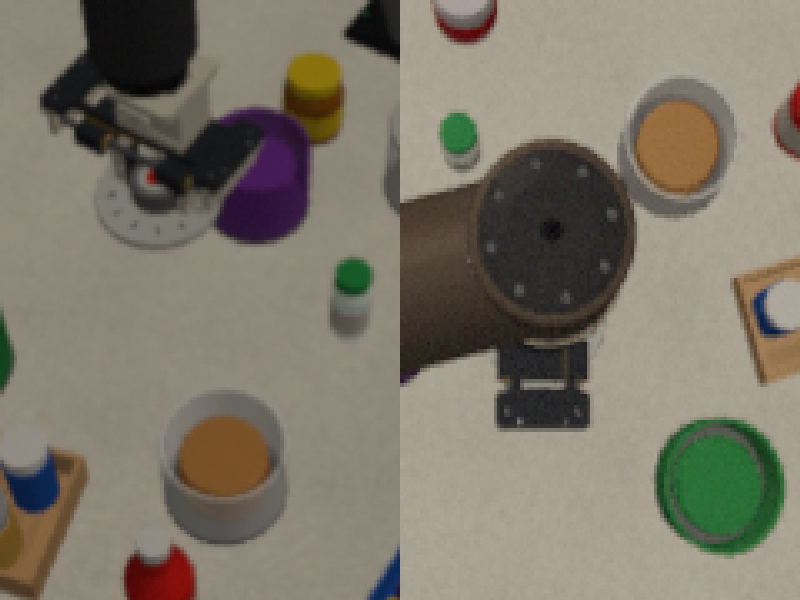

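The lid hangs level in the grip, with its disc at about (155,200) in the left crop. Next I place it, watching the force as it goes down.

```bash
python3 - <<'E'
from h import *
q=ori(-X,-Z);c=[629.7,-226.7]
bot.line_to(c+[200],250);st()
bot.line_to(c+[128],150);s=st("above");f0=s["contact_force"][2]
np.save("s2.npy",bot.camera("scene"))
for z in np.arange(125,110,-1.5):
    bot.line_to(c+[z],20);s=st()
    if s["contact_force"][2]-f0>8: break
im=bot.camera("scene");np.save("s3.npy",im)
cv2.imwrite("pics/place.png",np.hstack([crop(np.load("s2.npy"),(210,190,310,290),(400,400)),crop(im,(210,190,310,290),(400,400))]))
E
```

```text
t7.95 [ 629.  -226.3  199.5] F [-0.7 -0.4 -1.8] M [ 0.08 -0.04  0.09] w51.4 ff25.0
above t8.58 [ 630.2 -226.5  129.2] F [ 0.1  0.9 -0.8] M [ 0.07 -0.09  0.01] w51.6 ff25.0
 t8.93 [ 629.8 -226.7  125.4] F [ 0.4 -0.3 -1.3] M [ 0.11 -0.09 -0.02] w51.6 ff25.0
 t9.18 [ 629.6 -226.7  123.4] F [-0.6  0.2 -2.9] M [ 0.1  -0.1   0.01] w51.4 ff25.0
 t9.43 [ 629.6 -226.7  121.8] F [ 0.4  0.1 -1.2] M [ 0.08 -0.   -0.04] w51.1 ff25.0
 t9.68 [ 629.7 -226.7  120.4] F [-0.5 -0.3 -1.7] M [ 0.06 -0.09  0.04] w51.6 ff25.0
 t9.93 [ 629.9 -226.9  119.4] F [-0.7 -1.1  2.5] M [-0.17  0.14 -0.01] w51.3 ff25.0
 t10.18 [ 630.  -227.4  118.3] F [-1.5 -2.9  4.8] M [-0.87  0.48  0.  ] w51.9 ff25.0
 t10.43 [ 630.1 -227.6  117.2] F [-1.4 -4.7  7.5] M [-1.19  0.54  0.03] w51.4 ff25.0
```

View pics/place.png

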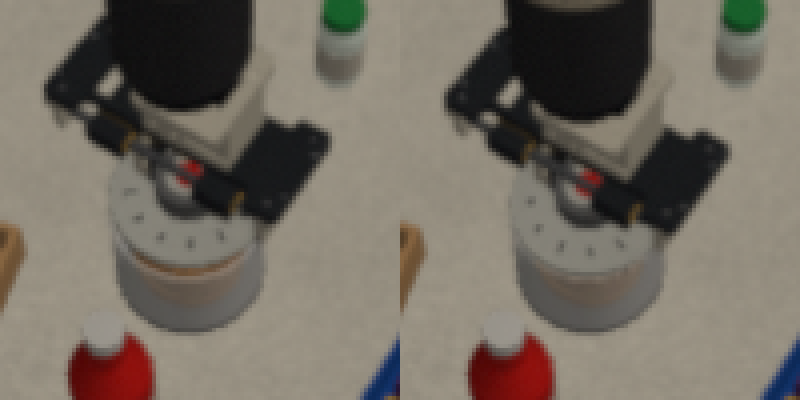

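```bash
python3 - <<'E'
from h import *
c=np.array([629.9,-226.6,0]);r=np.array([.836,.548,0]);r/=np.linalg.norm(r)
print("pred disc L/R z115.7-125.7",[proj("scene",[c+Z*z-r*61,c+Z*z+r*61]).round(1).tolist() for z in(116,126)])
print("pred canister L/R z100,z40",[proj("scene",[c+Z*z-r*60,c+Z*z+r*60]).round(1).tolist() for z in(100,40)])
for nm in("s2","s3"):
    S=np.load(nm+".npy").astype(int).sum(2)//3
    for v in range(236,266,3): print(nm,v,*S[v,232:282])
E
```

```text
pred disc L/R z115.7-125.7 [[[236.8, 238.9], [277.2, 238.6]], [[236.6, 237.3], [277.3, 237.0]]]
pred canister L/R z100,z40 [[[237.5, 241.4], [276.8, 241.2]], [[238.7, 250.4], [276.5, 250.1]]]
s2 236 141 139 138 137 131 122 126 125 125 125 124 125 125 126 124 117 93 67 68 85 112 121 118 106 92 76 37 24 25 25 23 23 25 25 25 23 21 19 18 19 24 24 25 25 25 25 24 26 26 25
s2 239 136 139 143 142 136 127 126 125 122 120 126 127 127 127 126 125 111 68 50 58 63 68 72 79 81 69 30 17 15 18 21 23 25 25 26 26 40 55 54 29 24 24 25 27 30 28 26 28 36 39
s2 242 139 138 138 138 132 118 124 127 128 127 127 128 127 126 128 129 128 121 99 61 43 41 41 41 43 42 42 44 42 39 33 20 16 16 20 42 64 65 44 25 20 20 22 25 27 26 28 28 40 79
s2 245 143 143 141 140 136 125 117 117 125 127 124 115 108 116 127 128 128 128 129 127 123 117 114 107 106 107 108 111 117 125 126 123 116 107 97 106 121 124 121 118 112 88 69 56 38 33 51 90 125 139
s2 248 142 142 142 141 140 135 124 122 109 119 127 128 127 126 126 128 128 117 101 117 126 127 126 126 125 125 126 126 126 125 126 122 107 98 123 125 126 127 126 124 119 102 79 84 99 
[... 2134 characters left out ...]
6 127 126 125 126 126 126 126 126 126 123 117 119 124 125 125 124 125 125 124 124 121 120 119 115 113 108 105 106 114 128 139 141 140 141 140
s3 257 142 144 143 144 144 142 129 92 80 81 82 83 86 94 100 102 102 100 102 109 117 118 120 123 123 123 123 122 120 116 110 103 104 102 93 104 106 102 103 105 106 106 107 111 125 142 142 143 141 140
s3 260 143 143 144 147 146 145 135 102 80 80 81 83 83 82 82 84 85 81 80 85 89 93 93 92 91 91 95 99 97 96 93 92 94 95 96 99 101 102 104 104 105 106 104 115 139 144 141 141 141 139
s3 263 142 141 142 144 145 145 145 137 108 78 80 82 82 83 83 84 81 80 80 82 84 83 83 83 82 84 84 86 87 90 91 93 95 96 98 101 102 103 105 105 104 101 109 138 143 144 141 140 140 142
```

```bash
python3 - <<'E'
from h import *
bot.line_to([629.7,-226.7,122],40);bot.line_to([629.9,-229,122],20);s=st("shift");f0=s["contact_force"][2]
for z in np.arange(120,111,-1.5):
    bot.line_to([629.9,-229,z],20);s=st()
    if s["contact_force"][2]-f0>8: break
np.save("s4.npy",bot.camera("scene"))
E
```

```text
shift t11.05 [ 629.8 -228.9  121.6] F [ 0.2 -0.5 -1.6] M [ 0.15 -0.01 -0.07] w51.3 ff25.0
 t11.30 [ 629.7 -228.9  119.7] F [-0.7  0.2 -0.6] M [ 0.08 -0.01 -0.02] w51.5 ff25.0
 t11.55 [ 629.8 -229.   118.4] F [-0.9 -0.1 -0.2] M [ 0.06 -0.08  0.01] w51.7 ff25.0
 t11.80 [ 629.8 -229.   116.9] F [ 0.4 -0.7 -1. ] M [ 0.13 -0.08 -0.  ] w51.4 ff25.0
 t12.05 [ 630.  -229.1  115.5] F [ 1.3  0.  -1.3] M [ 0.01 -0.06  0.04] w51.3 ff25.0
 t12.30 [ 630.1 -228.9  114.5] F [-0.2  1.3  3.1] M [ 0.48  0.13 -0.04] w51.3 ff25.0
 t12.55 [ 630.3 -228.9  113.5] F [-1.   3.3  6.8] M [1.19 0.62 0.  ] w51.4 ff25.0
```

```bash
python3 - <<'E'
from h import *
bot.line_to([629.9,-228.2,112.5],15);st("shift")
bot.line_to([629.9,-228.2,111.5],15);st("press")
bot.move_gripper(60);st("open")
np.save("s4.npy",bot.camera("scene"))
bot.line_to([629.9,-228.2,112.5],15)
bot.move_gripper(88);st("open")
bot.line_to([629.9,-228.2,150],80)
bot.line_to([629.9,-228.2,260],250)
bot.move_ptp([560,100,320],ori(-X,-Z));st("away")
S=bot.camera("scene");T=bot.camera("top");np.save("s5.npy",S);np.save("t5.npy",T)
RED=((170,110,60),(8,255,255))
v={"top":blob(T,(270,145,320,190),*RED),"scene":blob(S,(240,222,275,250),*RED)}
for k in v: print(k,v[k][:2],onz(k,v[k][0],134))
print(tri({k:v[k][0] for k in v}))
cv2.imwrite("pics/lidon.png",np.hstack([crop(T,(268,145,318,190),(400,360)),crop(S,(232,222,282,267),(400,360))]))
E
```

```text
shift t12.85 [ 630.3 -228.7  113.5] F [-0.7 -0.   7.6] M [ 0.01  0.45 -0.02] w51.3 ff25.0
press t13.10 [ 630.4 -228.7  113.4] F [-4.4  0.6 11.2] M [ 0.55  1.36 -0.01] w51.5 ff25.0
open t13.54 [ 629.7 -228.2  111. ] F [-0.8  0.4 -0.4] M [ 0.15 -0.05 -0.03] w59.9 ff0.0
open t14.54 [ 629.9 -228.2  112.5] F [ 0.9 -0.   0.2] M [ 0.14 -0.04  0.03] w87.6 ff0.0
away t17.03 [560.2  99.3 319.5] F [-0.4  0.3 -0.5] M [ 0.12 -0.07  0.  ] w87.7 ff0.0
top (array([295.5, 163. ]), np.int32(26)) [[ 631.00695751 -228.14026199  134.        ]]
scene (array([256.4137931 , 236.27586207]), np.int32(29)) [[ 629.4791305  -228.45502614  134.        ]]
(array([ 630.28191465, -228.44686302,  135.04598724]), [np.float64(0.6594221972784723), np.float64(0.6594221972784644)])
```

View pics/lidon.png

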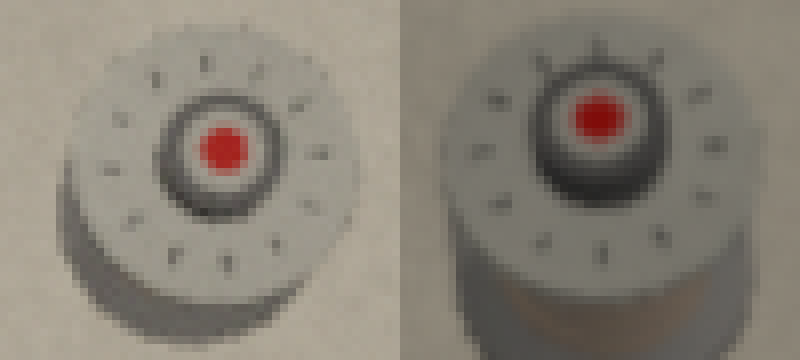

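The lid is seated: the valve measures (630.3, -228.4) and z ≈ 134 once I allow for the +1 mm height bias. The disc lies level on the rim in both crops. Next is the pump.

```bash
python3 - <<'E'
from h import *
a=np.array([-np.sin(.36),0,np.cos(.36)]);dot=np.array([419.1,416.2,173.8])
q=ori(-Y,-a)
bot.move_ptp(dot+45*a,q);st("pre")
bot.line_to(dot-49*a,80);st("at")
bot.move_gripper(60,8);bot.move_gripper(35,8);s=st("light grip")
np.save("s6.npy",bot.camera("scene"))
E
```

```text
pre t18.52 [403.9 415.9 216.3] F [ 0.1 -0.5  0.1] M [-0.04  1.15 -0.02] w87.8 ff0.0
at t19.84 [436.4 416.5 128.4] F [ 0.1 -0.9  0.2] M [-0.    1.16  0.02] w87.8 ff0.0
light grip t20.97 [436.4 416.3 127.9] F [ 0.2  1.2 -1.8] M [0.16 1.16 0.04] w44.1 ff7.9
```

```bash
python3 - <<'E'
from h import *
a=np.array([-np.sin(.355),0,np.cos(.355)])
bot.move_gripper(35,40);s=st("grip");p0=np.array([436.2,416.2,128.0])
off=np.zeros(3)
for d in(8,20,32,44,56,68,80):
    bot.line_to(p0+d*a+off,60);s=st(d);f=s["contact_force"]
    if np.linalg.norm(f)>25: print("stop");break
E
```

```text
grip t21.23 [436.4 416.3 127.9] F [ 0.   0.6 -1.3] M [0.3  1.13 0.1 ] w43.4 ff39.8
8 t21.52 [433.3 416.1 135.6] F [ 1.   0.6 -1.2] M [0.23 1.08 0.09] w43.5 ff39.8
20 t21.87 [429.  416.  146.9] F [ 0.4 -0.6 -2.3] M [-0.03  1.49  0.  ] w43.3 ff39.8
32 t22.22 [424.9 416.3 158.4] F [ 1.  -0.7 -2.8] M [-0.04  1.48 -0.03] w43.6 ff39.8
44 t22.57 [420.8 416.5 169.8] F [ 0.2  0.7 -2.5] M [ 0.02  1.48 -0.01] w43.4 ff39.8
56 t22.92 [416.7 416.6 181.1] F [-0.6  0.1 -3. ] M [-0.02  1.51  0.  ] w43.5 ff39.8
68 t23.27 [412.5 416.6 192.3] F [-0.9  0.5 -2.7] M [-0.07  1.55 -0.08] w43.7 ff39.8
80 t23.62 [408.3 416.6 203.6] F [ 0.5  0.5 -2.6] M [-0.06  1.51 -0.03] w43.5 ff39.8
```

```bash
python3 - <<'E'
from h import *
q=ori(-Y,-Z);v=np.array([630.3,-228.4,134])
bot.line_to([430,416,330],150,q);st("up")
bot.move_ptp(v+[0,0,111+80],q);st("over")
bot.line_to(v+[0,0,111+30],120);bot.pause(.3);s=st("hover")
S=bot.camera("scene");np.save("s7.npy",S)
RED=((170,110,60),(8,255,255))
for z in(30,40):print("bell box pred",proj("scene",v+[0,0,z]),proj("scene",v),proj("scene",v+[0,0,190]))
cv2.imwrite("pics/hover.png",crop(S,(210,145,310,255),(545,600)))
E
```

```text
up t24.62 [429.6 415.6 328.8] F [ 0.  -0.1 -3.1] M [-0.05  0.02  0.05] w43.6 ff39.8
over t27.02 [ 630.6 -227.4  325.1] F [-0.5  0.2 -2.1] M [-0.05  0.01 -0.  ] w43.5 ff39.8
hover t27.89 [ 630.6 -228.4  275.7] F [ 0.7  0.5 -1.6] M [-0.02 -0.01  0.01] w43.6 ff39.8
bell box pred [[256.4000582  231.38366243]] [[256.65353839 236.39358969]] [[254.8372646  200.42444904]]
bell box pred [[256.31308615 229.66395378]] [[256.65353839 236.39358969]] [[254.8372646  200.42444904]]
```

View pics/hover.png

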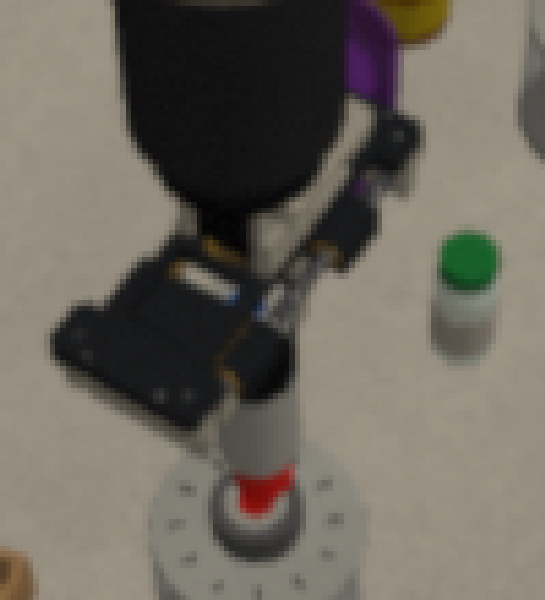

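The pump hangs over the lid and its red bell merges with the red valve near (262,490). The bell looks shifted to the right, so the pump is slightly tilted. I raise it to measure the two separately.

```bash
python3 - <<'E'
from h import *
v=np.array([630.3,-228.4,134])
bot.line_to(v+[0,0,111+95],150);bot.pause(.3);s=st("high");t=s["tcp_pos"]
S=bot.camera("scene");np.save("s8.npy",S)
print("pred bell face, mid, body33, body 80",proj("scene",[t-Z*k for k in(111,101,78,31)]).round(1).tolist())
h=cv2.cvtColor(S,cv2.COLOR_RGB2HSV);m=((h[...,0]>170)|(h[...,0]<8))&(h[...,1]>110)&(h[...,2]>50)
ys,xs=np.nonzero(m[195:245,235:285])
for r in np.unique(ys):print(195+r,235+xs[ys==r].min(),235+xs[ys==r].max(),end="; ")
print()
g=S.astype(int).sum(2)//3
for r in range(206,228,2):print(r,*g[r,242:274])
u0,v0,u1,v1=235,190,280,245
cv2.imwrite("pics/high.png",cv2.resize(S[v0:v1,u0:u1,::-1],None,fx=10,fy=10,interpolation=cv2.INTER_CUBIC))
E
```

```text
high t28.82 [ 630.1 -228.3  339. ] F [ 1.3 -0.4 -1.6] M [ 0.03 -0.   -0.05] w43.5 ff39.8
pred bell face, mid, body33, body 80 [[255.8, 219.9], [255.7, 218.0], [255.4, 213.5], [255.0, 203.8]]
219 261 262; 220 252 262; 221 252 262; 222 252 262; 223 253 261; 224 255 260; 234 255 258; 235 254 259; 236 254 259; 237 254 259; 238 254 258; 239 256 257; 
206 21 23 23 37 66 83 73 81 94 93 82 74 70 71 77 84 89 93 97 99 102 106 120 138 141 141 141 140 140 141 139 139
208 32 42 67 88 99 96 83 76 82 79 76 76 78 81 83 86 90 93 97 100 101 103 117 137 140 139 138 139 139 139 138 140
210 79 79 86 93 94 95 83 73 75 76 77 77 78 80 83 86 89 93 95 99 101 103 116 137 138 138 139 139 140 141 140 139
212 97 80 76 78 87 102 103 76 75 77 76 77 79 80 82 85 89 92 96 99 100 103 111 128 137 140 141 140 139 139 139 138
214 135 127 117 106 115 135 120 80 73 75 77 78 78 80 81 86 89 92 95 98 100 103 115 132 137 137 138 138 139 139 139 140
216 142 142 141 139 138 138 133 112 80 75 76 78 78 79 82 84 89 92 95 98 100 110 126 136 137 137 139 140 139 139 139 139
218 138 138 139 139 140 139 139 134 120 99 80 77 77 79 82 85 89 91 94 96 96 120 139 140 139 140 141 140 139 140 140 140
220 142 139 139 139 139 139 139 139 139 118 61 57 63 68 71 71 75 78 70 65 80 114 140 141 139 139 141 140 140 141 140 139
222 141 140 140 141 141 139 138 139 139 123 76 47 40 44 46 47 51 52 57 70 102 133 140 141 139 139 140 139 139 141 141 140
224 141 140 141 140 140 139 136 131 134 131 122 102 81 66 59 55 61 72 93 113 125 134 135 137 138 138 138 138 138 140 141 141
226 139 137 137 134 131 124 126 123 123 122 123 122 122 117 110 113 119 125 126 127 128 129 128 127 129 132 134 138 141 141 140 141
```

View pics/high.png

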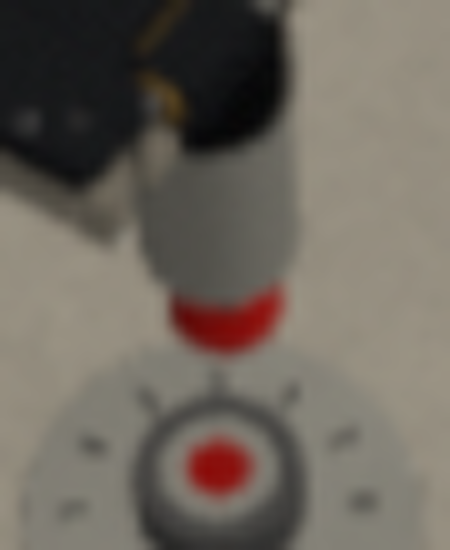

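```bash
cat >> h.py <<'E'
def edge(p,x0,step):
    """sub-pixel place where the redness profile p falls to half, going from x0 by step"""
    half=p[x0]/2;x=x0
    while p[x+step]>half: x+=step
    return x+step*(p[x]-half)/(p[x]-p[x+step])
def bell(S,face,bias=np.array([-.2,-.1])):
    """world dx,dy of bell from assumed face centre"""
    r=cv2.subtract(S[...,0],S[...,1]).astype(float)
    cam=np.array([.54,-.84,0]);pc=proj("scene",face)[0]+bias;pf=proj("scene",face+16*cam)[0]+bias
    m=(r>40)[:, :]; b=np.zeros_like(m);b[int(pc[1])-8:int(pc[1])+12,int(pc[0])-9:int(pc[0])+13]=1
    n,l,s,c=cv2.connectedComponentsWithStats((m&b).astype(np.uint8));k=1+np.argmax(s[1:,4])
    x,y,w,h=s[k,:4];print("red box",x,y,w,h)
    uc=np.mean([(edge(r[v],x+w//2,-1)+edge(r[v],x+w//2,1))/2 for v in range(y+h//2,y+h-1)])
    vb=np.mean([edge(r[:,u],y+h-3,1) for u in(int(uc),int(uc)+1)])
    J=np.array([proj("scene",face+d)[0]-proj("scene",face)[0] for d in(X,Y)]).T
    return np.linalg.solve(J,[uc-pc[0],vb-pf[1]]),(uc-pc[0],vb-pf[1])
E
python3 - <<'E'
from h import *
v=np.array([630.3,-228.4,134]);S=np.load("s8.npy");t=np.array([630.1,-228.3,339.])
print(bell(S,t-Z*111))
th=.035;tz=np.array([-np.sin(th),0,-np.cos(th)]);q=ori(-Y,tz)
def tcp(face_nominal): return face_nominal-111*tz   # face = TCP + 111 tz
f=v+[0,0,95]
bot.line_to(tcp(f),60,q);bot.pause(.3);s=st();S=bot.camera("scene");np.save("s9.npy",S)
t=s["tcp_pos"];o=R.from_quat(s["eef_rot"]).as_matrix()[:,2];print(o.round(3))
d,_=bell(S,t+111*o);print(d,_)
g=cv2.subtract(S[...,0],S[...,1]);print(g[216:228,248:266])
E
```

```text
red box 252 219 12 6
(array([3.80242642, 2.67350678]), (np.float64(1.6737784947375474), np.float64(-0.059043488000469324)))
 t29.43 [ 634.  -228.4  340.3] F [ 0.9 -0.4 -1.7] M [-0.04 -0.23 -0.03] w43.8 ff39.8
[-0.034 -0.    -0.999]
red box 252 219 12 6
[4.20606647 2.41587743] (np.float64(1.7452418465772723), np.float64(0.07509167278041673))
[[  7   6   3   2   2   2   2   1   2   2   2   3   2   1   2   2   5   6]
 [  6   6   5   3   2   1   2   2   1   2   2   2   2   3   5   6   6   7]
 [  6   7   6   6   8   5   2   2   1   2   1   3   5  12  26  24   9   7]
 [  7   8   8  11  29  24  11   5   6   3   5  12  26  46  66  43  10   7]
 [  7   6   7  15  47  58  44  36  37  30  34  52  75  95  95  49  11   7]
 [  7   7   7  14  44  75  80  78  79  77  84 100 114 114  81  37  10   8]
 [  7   7   8  12  33  68  88  94  99 104 108 114 118 100  55  18   8   7]
 [  7   7   8   9  18  46  75  91  99 107 110 111  97  67  30   9   7   8]
 [  7   6   5   6   8  20  39  64  77  85  87  74  50  25  11   6   6   6]
 [  5   3   4   3   3   6  12  20  25  30  33  22  14   5   4   3   3   3]
 [  4   3   2   2   2   2   4   4   5   7   8   4   4   3   3   3   2   3]
 [  3   3   2   3   3   3   2   3   2   3   3   3   3   3   2   3   3   3]]
```

```bash
python3 - <<'E'
from h import *
v=np.array([630.3,-228.4,134]);th=.035;tz=np.array([-np.sin(th),0,-np.cos(th)])
c=np.array([-4.8,-1.2,0])
bot.line_to(v+c+[0,0,8]-111*tz,80);bot.pause(.2);s=st("hover8");f0=s["contact_force"][2]
S=bot.camera("scene");np.save("s10.npy",S)
print(bell(S,s["tcp_pos"]+111*tz))
for h in np.arange(6,-5,-1.):
    bot.line_to(v+c+[0,0,h]-111*tz,15);bot.pause(.1);s=st(h)
    if s["contact_force"][2]-f0>2.5: break
S=bot.camera("scene");np.save("s11.npy",S);print(bell(S,s["tcp_pos"]+111*tz))
u0,v0,u1,v1=235,190,280,250
cv2.imwrite("pics/touch.png",cv2.resize(S[v0:v1,u0:u1,::-1],None,fx=10,fy=10,interpolation=cv2.INTER_CUBIC))
E
```

```text
hover8 t30.92 [ 629.5 -229.6  253.4] F [ 0.2  0.1 -2.5] M [ 0.   -0.11 -0.01] w43.4 ff39.8
red box 252 235 11 5
(array([4.61826632, 2.26363934]), (np.float64(1.7212208583190431), np.float64(0.1774487335648871)))
6.0 t31.35 [ 629.3 -229.6  250.9] F [ 0.4 -0.9 -1.9] M [-0.06 -0.11 -0.04] w43.6 ff39.8
5.0 t31.70 [ 629.4 -229.6  249.9] F [ 0.   0.4 -1.5] M [-0.02 -0.16  0.04] w43.6 ff39.8
4.0 t32.05 [ 629.4 -229.6  248.9] F [-0.   0.5 -3.3] M [ 0.01 -0.15  0.03] w43.7 ff39.8
3.0 t32.40 [ 629.4 -229.6  247.9] F [-1.4  0.1 -3.2] M [-0.03 -0.14 -0.02] w43.3 ff39.8
2.0 t32.75 [ 629.4 -229.6  246.9] F [ 0.  -0.1 -2.7] M [-0.07 -0.15  0.05] w44.0 ff39.8
1.0 t33.10 [ 629.4 -229.6  246. ] F [ 0.2  0.5 -2.8] M [-0.03 -0.17  0.  ] w43.4 ff39.8
0.0 t33.45 [ 629.4 -229.6  245.1] F [-0.5 -0.2 -1. ] M [-0.01 -0.09 -0.  ] w43.8 ff39.8
-1.0 t33.80 [ 629.4 -229.6  244.1] F [-0.6  0.6 -1. ] M [-0.   -0.04 -0.04] w43.2 ff39.8
-2.0 t34.15 [ 629.4 -229.6  243.1] F [-0.8 -0.6  1.3] M [0.05 0.08 0.01] w43.4 ff39.8
red box 252 236 10 5
(array([3.92644045, 2.83348263]), (np.float64(1.621762800942804), np.float64(-0.07505197217494697)))
```

View pics/touch.png

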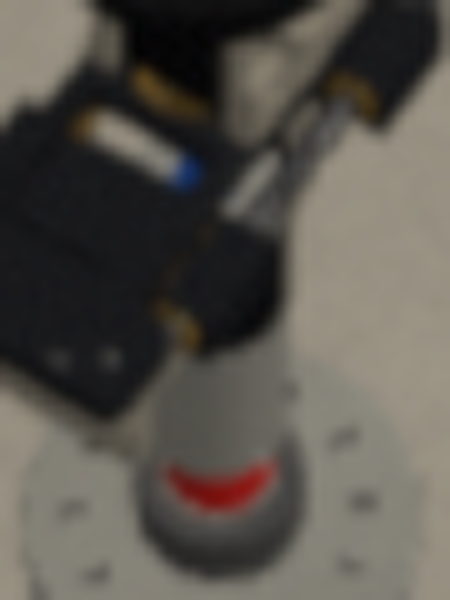

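Bell and hub are concentric in u, at about (221, 490). The remaining offset is about 1 mm, mostly in y. I lift, shift, and press while averaging the force.

```bash
python3 - <<'E'
from h import *
v=np.array([630.3,-228.4,134]);th=.035;tz=np.array([-np.sin(th),0,-np.cos(th)])
c=np.array([-5.1,-2.1,0])
def avg(n=10):
    L=[]
    for _ in range(n): bot.pause(.05);s=bot.read_state();L.append(np.r_[s["contact_force"],s["tcp_pos"]])
    m=np.mean(L,0);print("t%.2f"%s["t"],m.round(2));return m
bot.line_to(v+c*[.94,.57,0]+[0,0,5]-111*tz,40)
bot.line_to(v+c+[0,0,5]-111*tz,30);bot.pause(.2);b=avg(12)
bot.line_to(v+c+[0,0,-1.5]-111*tz,20);bot.pause(.2);m=avg(12)
h=-1.5
for _ in range(5):
    e=6-(m[2]-b[2]);print("F",m[2]-b[2])
    if abs(e)<.5: break
    h-=np.clip(e*.9,-2,2.5);bot.line_to(v+c+[0,0,h]-111*tz,15);bot.pause(.2);m=avg(12)
S=bot.camera("scene");np.save("s12.npy",S);st(h)
print(bell(S,np.r_[(m[3:]+111*tz)[:2],134]),"nominal face-valve",(m[3:]+111*tz-v).round(2))
cv2.imwrite("pics/press.png",cv2.resize(S[180:260,225:290,::-1],None,fx=7,fy=7,interpolation=cv2.INTER_CUBIC))
E
```

```text
t35.58 [-5.0000e-02 -7.0000e-02 -2.3200e+00  6.2909e+02 -2.3049e+02  2.4992e+02]
t36.85 [ 4.0000e-01 -1.9000e-01  6.0000e-02  6.2915e+02 -2.3054e+02  2.4353e+02]
F 2.376945182583397
t37.97 [ 4.1000e-01  4.0000e-01  2.6600e+00  6.2913e+02 -2.3054e+02  2.4101e+02]
F 4.980986000454573
t39.02 [ 4.6000e-01  1.1000e-01  3.4900e+00  6.2911e+02 -2.3051e+02  2.4005e+02]
F 5.809025905616819
-4.917112599590884 t39.07 [ 629.1 -230.5  240. ] F [ 0.1 -0.5  2.3] M [-0.01 -0.25 -0.04] w43.5 ff39.8
red box 252 237 10 5
(array([4.48412489, 2.01659624]), (np.float64(1.627570343554936), np.float64(0.21687453150752845))) nominal face-valve [-5.07 -2.11 -4.88]
```

View pics/press.png

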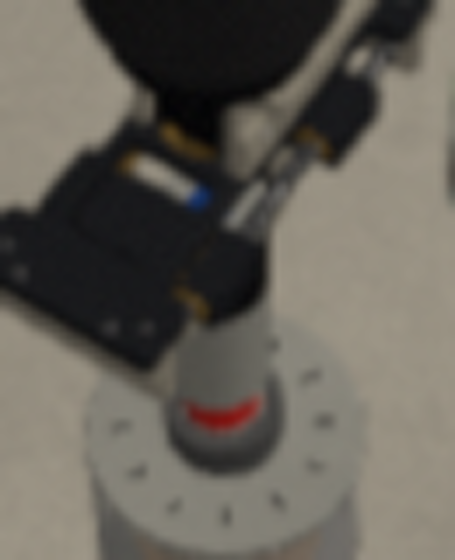

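The bell is centred on the hub at about (225,412), within 1 mm, and is squeezed with 5.8 N, about half-way. I hand the job in.

```bash
python3 -c "
from plant import bot
print(bot.close_job())"
```

```text
the job is handed in; nothing more can be done
None
```

I handed the job in at about 39 s. The lid is seated on the rim and released, and the pump is held on the valve, centred to about 1 mm by camera and pressed at 5.8 N (about half-way). It is upright to within roughly 2°, and no verdict came back.

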